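# Find where the altar box lid sticks, mark it and back off

### The job

The sliding lid of the wooden altar box sticks somewhere along its grooves, and I want to wax that spot. Take its upright pull and gently slide the lid towards the open end, pushing the loose slat ahead of it, until you feel it bind (do not force it through), then draw it back about 25 mm, a finger's width clear of the slat, and let go. The slat stays where the lid pushed it, as the mark, so do not touch it with the robot, and leave the other things on the dresser alone.

Things in the scene. Friction and masses are not known exactly. Their poses are not given: they have to be found in the camera images.
- altar_box: Low dark wooden altar box, fixed, 160 (x) x 420 (y) x 100 mm high; two rails 12 mm wide along its long sides rise to 116 mm. Origin: centre of its underside. Its y axis runs along the grooves, the way the lid is to be slid (towards the open compartment in the +y half; the -y half is decked over); z up. Its yaw is within 0.35 rad of the robot's axes.
- lid (a joint): How far the lid has slid along box +y, m: 0 to 0.19, starts at 0 to 0.035. Flat brown panel 134 (x) x 160 (y) x 10 mm, top 110 mm above the dresser. Drag 2 to 3 N, 1 N more when pushing the slat; stays where left. At an unknown place between 0.09 and 0.165, different each time and not visible, its leading end meets a tight stretch.
- lid_pull (a point): Centre of the lid's upright pull, a wooden bar in the middle of the lid: 80 mm long across the slide (box x), 18 mm thick along the slide (box y), 45 mm high, from 110 to 155 mm above the dresser; this point lies half-way up. Axes parallel to the box's. Can be pinched from above with the fingers closing along the box's y.
- lid_edge (a point): Middle of the lid's leading (+y) end, on its top edge, 80 mm from the pull's centre. Axes parallel to the box's.
- slat_face (a point): Middle of the slat's face towards the lid, 10 mm above its underside. The slat is a loose pale wooden bar across the box ahead of the lid: 134 (box x) x 22 (box y) x 25 mm high, top 125 mm above the dresser. Starts 10 to 65 mm ahead of lid_edge; the lid's end pushes it along and it stays where left. Gap between lid and slat: this point's box-y distance from lid_edge.
- bind (a joint): How far the lid's end has been pressed into the tight stretch, m: 0 until they meet, kept when the lid draws back; it does not tell beforehand where the stretch is. It hardly gives (1 mm or so) below 12 N on top of the drag, then gives steadily, at 2.5 N more per 10 mm; drawing back is free. Over 2 N against it is enough. More than 0.015 counts as forcing it.
- angel: White ceramic angel figurine, 140 mm high, foot 72 mm across, behind the box (robot's far side). Origin: centre of its underside. Leave alone.
- votive: Empty dark red glass votive cup, 68 mm high, 68 mm across, between robot and box. Origin: centre of its underside. Leave alone.
- pill_dispenser: White round plastic pill dispenser with a push-button top, 76 mm across, 78 mm high, between robot and box. Origin: centre of its underside. Leave alone.
- crucifix: Silver aluminium crucifix stand, base 75 x 75 mm, 204 mm high, beyond the box's +y end. Origin: centre of its underside. Leave alone.

How it is judged:
By the outcome, as a careful person would: the job done as asked, in the order asked, and still so for the second after the job is handed in, with the robot touching nothing.
It also fails if it takes over 48 s, if anything falls off the work surface, if the arm or the gripper's body presses on something with over 40 N, if the wrist force passes 120 N, or if a joint passes its speed limit or range.

### The arm

A 6-joint arm with a two-finger parallel gripper is mounted at the origin on the work surface. World frame = base frame: x ahead of the robot, y to its left, z up, the work surface at z = 0. Lengths are in m, angles in rad, forces in N, time in s.
With the tool pointing down it reaches from about 0.275 to 0.825 m from the base axis. Payload 4.9 kg.
Tool frame: the origin (TCP) lies midway between the tips of the shut fingers; the grasp point (between the pads) lies 19 mm behind it; z points along the fingers, y is the direction in which the jaws open and shut (so a half turn about z gives the same grasp; the last joint's range is limited). The gripper opens to 85 mm and grips with 20 to 120 N. Pads are 22 mm wide; open, the fingers measure 114 mm over their backs; the gripper's body (76 mm by 85 mm) begins 54 mm behind the grasp point. The pads swing forward as they close: fully open they stand 13 mm farther back than shut.
Start: joints at [1.006, 0.326, -0.193, 1.052, 0, 1.437], TCP at [0.23, 0.5, 0.231] pointing down, gripper open.
Joint ranges: [-2.65, 2.65], [-0.97, 1.79], [-1.3, 1.35], [-1.93, 2.1], [-1.47, 1.37], [-3.14, 3.14]. Speed limits (rad/s): [2.57, 2.57, 3.14, 3.14, 3.14, 3.14].

### API

Orientations are given as a unit quaternion [x, y, z, w].
In Python, from plant import bot gives the robot as it stands. The module is installed in compiled form; this text tells all that it offers.
- The arm moves only by the tool jog_arm, never from a script. Its argument "increments" is a list of rows, each an object of numbers: "x", "y", "z": the shift along the tool's x, y, z in units of 60 mm (1.0 is 60 mm); "rx", "ry", "rz": the turn, a rotation vector about the tool's x, y, z in degrees; "gripper": the closure, from 0 (fully open) to 1 (shut). A call has 1 to 12 rows; each row shifts and turns the commanded pose from where the row before left it, along the tool's axes as they then stand; what a row does not reach is not made up. A row lasts 1/8 s, in which the tool goes at most 62.5 mm and 10.7 degrees, less where a joint would pass 70% of its speed; a pose out of reach is approached as far as the arm can. A call is refused whole if a number of a shift passes 1 or a number of a turn 10.7, either way. A call with a gripper value outside its range is refused whole. The fingers move at their own pace and stop on an object; "newtons" is the grip in N (left out, the last holds). Time passes only in rows, so rows that do not move let the fingers close. It gives the time, the measured TCP pose, the force and the opening at its end, in the units of the state.
- bot.read_state(): the state, without advancing time (a new reading comes with each control period).
- bot.snapshot(name): name is "side" or "top"; returns a dict with "color" (480x640x3 uint8, red, green, blue), "fx", "fy", "cx", "cy" (pixels), "R" (3x3) and "t" (3): a world point X has camera coordinates R X + t. Camera axes: x right, y down, z forward; pixel columns grow to the right and rows downward; lengths in m; the calibration is good to about 2 mm. A picture is of the moment at which its call begins. There is no depth.
- bot.sign_off(): hands the job in, once; it reports no verdict.
Trained networks look in a picture, given as the dict that the camera call returned (one of the last four; its "shot" number tells which), for a name from the list of things; names that differ only in an ending like _2 or _b are one class to them, and where a whole thing is asked for, a point or a joint stands for the part that bears it (a point fixed in the world has none). Each returns a list of dicts, best first, with "p" (0 to 1); they miss things now and then, are a little off and sometimes report something else, mostly with a low value. They report only what shows in the picture. A call takes as long as a camera call.
- bot.trace(picture, name): "pixels" (480x640 bool, what is visible of it) and "extent" ([left, top, width, height] in pixels, round what is visible of it).
- bot.place_of(picture, name): "at" ([column, row] in pixels: a listed point, or the origin of a listed thing).
The state is a dict: "t": time; "joints": joint angles; "dq": joint speeds; "tau": joint torques, N m; "eef_pos": TCP position; "tcp_rot": TCP orientation; "wrist_force": force on the tool from outside, world axes, zero at the start; "ft_torque": the same for the moment, N m; "gripper_width": opening from 0.0 (shut) to 1.0 (fully open).
Only numpy, scipy, OpenCV 4.12 (cv2) and the standard library are available. Lean on these libraries where they do the work, as an engineer would, in place of code of your own. Each camera call takes 0.05 s, during which the arm holds its last target. There are 200 camera calls.

## Working session

There is one attempt and no reset: what is moved stays moved. The work goes in short steps, Python scripts to look and compute and a tool call to move; the robot and the scene stay as the last step left them, time stands still between calls to the robot, and variables do not carry over. Pictures are saved under pics/ and viewed, about 8 in all and at most 12, crops included, and the job is handed in when it is done.

Besides the shell and the picture viewer there is one more tool, called after "Call:" as a command line: name --argument value ..., lists and objects as JSON in quotes. jog_arm: Moves the arm, as the interface text tells. Its arguments: {"type":"object","properties":{"increments":{"type":"array","items":{"type":"object","properties":{"x":{"type":"number"},"y":{"type":"number"},"z":{"type":"number"},"rx":{"type":"number"},"ry":{"type":"number"},"rz":{"type":"number"},"gripper":{"type":"number"}}}},"newtons":{"type":"number"}},"required":["increments"]}

```bash
mkdir -p pics
cat > h.py <<'E'
import numpy as np, cv2
from plant import bot
from scipy.spatial.transform import Rotation as Ro
def ray(s,uv):
    R=np.array(s['R']);t=np.array(s['t'])
    d=R.T@np.array([(uv[0]-s['cx'])/s['fx'],(uv[1]-s['cy'])/s['fy'],1]);return -R.T@t,d
def onz(s,uv,z):
    o,d=ray(s,uv);return o+d*(z-o[2])/d[2]
def proj(s,X):
    c=np.array(s['R'])@np.array(X)+np.array(s['t']);return [s['fx']*c[0]/c[2]+s['cx'],s['fy']*c[1]/c[2]+s['cy']]
def save(s,n):cv2.imwrite('pics/'+n,s['color'][:,:,::-1])
Z=dict(lid_pull=.1325,lid_edge=.11,slat_face=.11,altar_box=0,angel=0,votive=0,pill_dispenser=0,crucifix=0)
E
cat > a.py <<'E'
from h import *
for v in ('top','side'):
    s=bot.snapshot(v);save(s,v+'1.png')
    print(v,'cam',-np.array(s['R']).T@np.array(s['t']))
    for n,z in Z.items():
        r=bot.place_of(s,n)
        for q in r[:2]:print(n,round(q['p'],2),np.round(q['at']),onz(s,q['at'],z).round(4))
st=bot.read_state();print(st)
print(Ro.from_quat(st['tcp_rot']).as_matrix().round(3))
E
python3 a.py
```

```text
top cam [0.46857174 0.06729956 1.10231788]
lid_pull 0.73 [442. 274.] [ 0.5426 -0.125   0.1325]
lid_edge 0.8 [394. 265.] [ 0.5614 -0.0468  0.11  ]
slat_face 0.68 [370. 251.] [ 0.5867 -0.0063  0.11  ]
altar_box 0.7 [371. 264.] [ 0.5737 -0.0168  0.    ]
angel 0.83 [466. 214.] [ 0.6685 -0.2039  0.    ]
angel 0.6 [373. 263.] [ 0.575  -0.0198  0.    ]
votive 0.91 [315. 318.] [0.472  0.0945 0.    ]
pill_dispenser 0.58 [386. 341.] [ 0.426  -0.0403  0.    ]
crucifix 0.96 [247. 193.] [0.719  0.2254 0.    ]
side cam [ 0.10243399 -0.57092529  0.53341459]
lid_pull 0.94 [366. 289.] [ 0.5448 -0.1291  0.1325]
lid_pull 0.35 [351. 275.] [ 0.5544 -0.0797  0.1325]
lid_edge 0.57 [349. 279.] [ 0.5686 -0.0611  0.11  ]
slat_face 0.81 [333. 263.] [5.824e-01 1.000e-04 1.100e-01]
angel 0.9 [448. 353.] [ 0.6634 -0.2177  0.    ]
votive 0.93 [263. 312.] [0.4734 0.0815 0.    ]
pill_dispenser 0.82 [278. 354.] [ 0.4282 -0.04    0.    ]
{'t': 0.9, 'joints': array([ 1.00577330e+00,  3.26179972e-01, -1.92593377e-01,  1.05194911e+00,
        2.05278987e-05,  1.43662076e+00]), 'dq': array([ 1.68711167e-03,  3.02964920e-04, -2.75421074e-06,  1.31429943e-03,
        1.10491594e-03,  2.52554892e-04]), 'tau': array([-6.75343813e-05, -4.43310821e+01,  2.62761086e+01,  7.83461564e-04,
       -1.81542841e-04, -1.58694625e-06]), 'eef_pos': array([0.22969802, 0.49978727, 0.23129427]), 'tcp_rot': array([2.13761383e-01, 9.76885904e-01, 3.82175677e-05, 3.00835971e-06]), 'wrist_force': array([-0.88988761,  0.24021574, -0.32470572]), 'ft_torque': array([-0.01534436, -0.02579307,  0.03571399]), 'gripper_width': 1.000815554097277}
[[-0.909  0.418  0.   ]
 [ 0.418  0.909  0.   ]
 [ 0.     0.    -1.   ]]
```

View pics/top1.png

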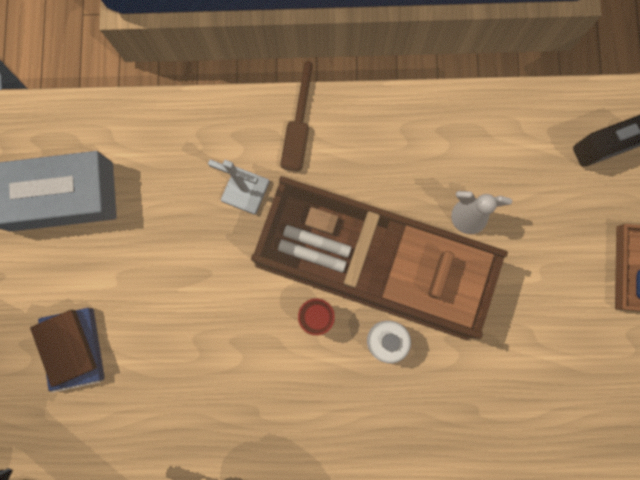

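View pics/side1.png

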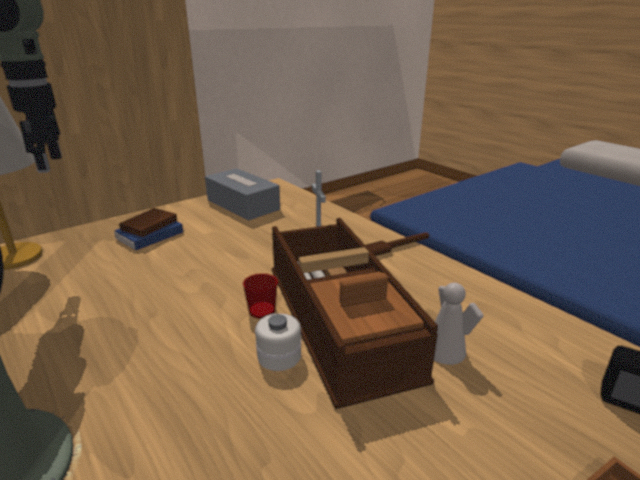

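```bash
cat > b.py <<'E'
from h import *
s=bot.snapshot('top')
for n in ('altar_box','lid_pull','slat_face'):
    for q in bot.trace(s,n)[:2]:
        m=q['pixels'].astype(np.uint8);z=.116 if n=='altar_box' else .155 if n=='lid_pull' else .125
        c=max(cv2.findContours(m,0,2)[0],key=cv2.contourArea)
        w=np.array([onz(s,p[0],z)[:2] for p in c],np.float32)
        r=cv2.minAreaRect(w);print(n,round(q['p'],2),q['extent'],m.sum(),np.round(r[0],4),np.round(r[1],4),r[2])
        print(cv2.boxPoints(r).round(3).tolist())
E
python3 b.py
```

```text
altar_box 0.69 [248.8, 178.5, 260.1, 162.5] 23009 [ 0.5735 -0.0189] [0.4171 0.171 ] 70.08538818359375
[[0.421999990940094, -0.1860000044107437], [0.5830000042915344, -0.24400000274181366], [0.7250000238418579, 0.14800000190734863], [0.5640000104904175, 0.20600000023841858]]
lid_pull 0.97 [383.5, 225.5, 111.8, 104.2] 7192 [ 0.5378 -0.1137] [0.1554 0.1289] 69.7010726928711
[[0.44999998807907104, -0.164000004529953], [0.5709999799728394, -0.20900000631809235], [0.625, -0.06300000101327896], [0.5040000081062317, -0.01899999938905239]]
slat_face 0.92 [345.9, 211.5, 33.2, 76.8] 934 [0.5869 0.0087] [0.0237 0.1339] 69.42227935791016
[[0.5199999809265137, 0.020999999716877937], [0.6449999809265137, -0.026000000536441803], [0.6539999842643738, -0.004000000189989805], [0.527999997138977, 0.0430000014603138]]
slat_face 0.46 [382.2, 224.6, 110.1, 99.7] 7197 [ 0.5393 -0.1204] [0.1597 0.1345] 70.72657775878906
[[0.4490000009536743, -0.17399999499320984], [0.5759999752044678, -0.21799999475479126], [0.6290000081062317, -0.06700000166893005], [0.5019999742507935, -0.023000000044703484]]
```

The top view shows the box turned about −20°: its open end is at upper left, with the crucifix at (245,190), the pull at (442,274) and the slat at (362,250). The side view agrees. The path from the arm to the pull is free at the present height.

Call:
jog_arm --increments '[{"rz": -4.7,"gripper": 0},{"x": -0.61,"y": -0.57},{"x": -0.61,"y": -0.57},{"x": -0.61,"y": -0.57},{"x": -0.61,"y": -0.57},{"x": -0.61,"y": -0.57},{"x": -0.61,"y": -0.57},{"x": -0.61,"y": -0.57},{"x": -0.61,"y": -0.57},{"x": -0.61,"y": -0.57},{"x": -0.61,"y": -0.57},{"x": -0.61,"y": -0.57}]' --newtons 40

```text
invalid input
```

```bash
cat > c.py <<'E'
from h import *
# pull from colour-edge: reproject pull top rect hypotheses against edges? use two-view triangulation instead
L=[];pts={}
for v in ('top','side'):
    s=bot.snapshot(v)
    for n in ('lid_pull','lid_edge','slat_face'):
        r=bot.place_of(s,n)
        if r: pts.setdefault(n,[]).append((ray(s,r[0]['at']),r[0]['p'])); print(v,n,round(r[0]['p'],2),onz(s,r[0]['at'],Z[n]).round(4))
for n,l in pts.items():
    if len(l)<2: continue
    A=0;b=0
    for (o,d),p in l:
        d=d/np.linalg.norm(d);P=np.eye(3)-np.outer(d,d);A=A+P;b=b+P@o
    print('tri',n,np.linalg.solve(A,b).round(4))
st=bot.read_state();print(st['t'],st['eef_pos'],st['wrist_force'],Ro.from_quat(st['tcp_rot']).as_matrix().round(3).tolist())
E
python3 c.py
```

```text
top lid_pull 0.77 [ 0.5373 -0.117   0.1325]
top lid_edge 0.85 [ 0.5663 -0.0461  0.11  ]
top slat_face 0.91 [ 0.5862 -0.004   0.11  ]
side lid_pull 0.64 [ 0.5407 -0.1269  0.1325]
side lid_edge 0.66 [ 0.5702 -0.0564  0.11  ]
side slat_face 0.83 [ 0.5811 -0.0036  0.11  ]
tri lid_pull [ 0.541  -0.1206  0.1284]
tri lid_edge [ 0.5704 -0.0494  0.1059]
tri slat_face [ 0.5845 -0.0028  0.1088]
1.5 [0.22968476 0.49977436 0.23127235] [ 0.1052296  -0.38286385  0.42863754] [[-0.909, 0.418, -0.0], [0.418, 0.909, 0.0], [0.0, 0.0, -1.0]]
```

Call:
jog_arm --increments '[{"x": 0,"y": 0,"z": 0,"rx": 0,"ry": 0,"rz": -4.7,"gripper": 0}]' --newtons 40

```text
t: 1.62
eef_pos: [0.2297, 0.4998, 0.2313]
tcp_rot: [0.172, 0.985, -0.0, 0.0]
wrist_force: [0.2, 0.3, 0.3]
gripper_width: 0.998
```

Call:
jog_arm --increments '[{"x": -0.6,"y": -0.57,"z": 0,"rx": 0,"ry": 0,"rz": 0,"gripper": 0},{"x": -0.6,"y": -0.57,"z": 0,"rx": 0,"ry": 0,"rz": 0,"gripper": 0},{"x": -0.6,"y": -0.57,"z": 0,"rx": 0,"ry": 0,"rz": 0,"gripper": 0},{"x": -0.6,"y": -0.57,"z": 0,"rx": 0,"ry": 0,"rz": 0,"gripper": 0},{"x": -0.6,"y": -0.57,"z": 0,"rx": 0,"ry": 0,"rz": 0,"gripper": 0},{"x": -0.6,"y": -0.57,"z": 0,"rx": 0,"ry": 0,"rz": 0,"gripper": 0},{"x": -0.6,"y": -0.57,"z": 0,"rx": 0,"ry": 0,"rz": 0,"gripper": 0},{"x": -0.6,"y": -0.57,"z": 0,"rx": 0,"ry": 0,"rz": 0,"gripper": 0},{"x": -0.6,"y": -0.57,"z": 0,"rx": 0,"ry": 0,"rz": 0,"gripper": 0},{"x": -0.6,"y": -0.57,"z": 0,"rx": 0,"ry": 0,"rz": 0,"gripper": 0},{"x": -0.6,"y": -0.57,"z": 0,"rx": 0,"ry": 0,"rz": 0,"gripper": 0},{"x": -0.6,"y": -0.57,"z": 0,"rx": 0,"ry": 0,"rz": 0,"gripper": 0}]' --newtons 40

```text
t: 3.12
eef_pos: [0.4961, -0.0352, 0.2315]
tcp_rot: [0.174, 0.985, 0.0, 0.0]
wrist_force: [-0.2, 0.9, 0.4]
gripper_width: 1.003
```

Call:
jog_arm --increments '[{"x": -0.6,"y": -0.56,"z": 0,"rx": 0,"ry": 0,"rz": 0,"gripper": 0},{"x": -0.6,"y": -0.56,"z": 0,"rx": 0,"ry": 0,"rz": 0,"gripper": 0},{"x": 0,"y": 0,"z": 0.5,"rx": 0,"ry": 0,"rz": 0,"gripper": 0},{"x": 0,"y": 0,"z": 0,"rx": 0,"ry": 0,"rz": 0,"gripper": 0}]'

```text
t: 3.62
eef_pos: [0.5384, -0.1212, 0.1992]
tcp_rot: [0.174, 0.985, 0.0, -0.002]
wrist_force: [1.0, 0.2, 0.1]
gripper_width: 0.995
```

```bash
cat > d.py <<'E'
from h import *
st=bot.read_state();print(st['t'],st['eef_pos'],st['wrist_force'])
ims=[]
for v in ('top','side'):
    s=bot.snapshot(v)
    p=proj(s,st['eef_pos']);print(v,'tcp px',p)
    r=bot.place_of(s,'lid_pull')
    for q in r[:2]:print(round(q['p'],2),q['at'],onz(s,q['at'],.1325).round(4))
    u,w=360 if v=='side' else 440,275
    im=s['color'][w-75:w+75,u-100:u+100,::-1]
    ims.append(cv2.resize(im,None,fx=4,fy=4,interpolation=2)[:, :])
cv2.imwrite('pics/near_side.png',ims[1])
E
python3 d.py
```

```text
3.625 [ 0.53836908 -0.12120704  0.1991765 ] [1.0177123  0.1986509  0.10889573]
top tcp px [np.float64(447.6018510904245), np.float64(273.26447720621337)]
0.58 [440.6, 272.8] [ 0.5445 -0.1234  0.1325]
side tcp px [np.float64(362.07021277622505), np.float64(251.97642880560716)]
0.69 [361.8, 291.4] [ 0.5347 -0.1289  0.1325]
```

View pics/near_side.png

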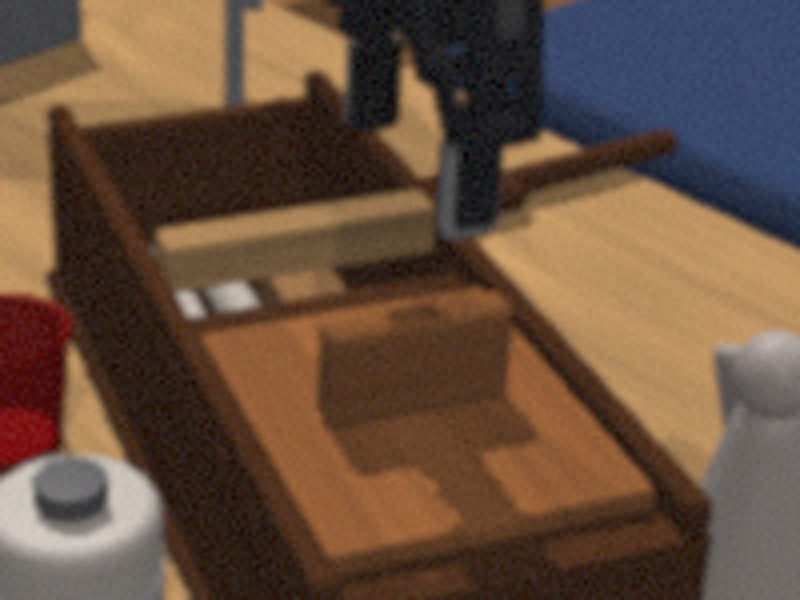

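The side crop shows the fingers straddling the pull, with the pull centred near crop (415,360). The offset is about 3 mm, so I'll go down.

Call:
jog_arm --increments '[{"x": -0.05,"y": -0.04,"z": 0.43,"rx": 0,"ry": 0,"rz": 0,"gripper": 0},{"x": 0,"y": 0,"z": 0.43,"rx": 0,"ry": 0,"rz": 0,"gripper": 0},{"x": 0,"y": 0,"z": 0.4,"rx": 0,"ry": 0,"rz": 0,"gripper": 0},{"x": 0,"y": 0,"z": 0,"rx": 0,"ry": 0,"rz": 0,"gripper": 0}]'

```text
t: 4.32
eef_pos: [0.5412, -0.1237, 0.1252]
tcp_rot: [0.173, 0.985, 0.0, -0.001]
wrist_force: [-0.7, -0.0, 0.4]
gripper_width: 1.002
```

Call:
jog_arm --increments '[{"x": 0,"y": 0,"z": 0,"rx": 0,"ry": 0,"rz": 0,"gripper": 0.4},{"x": 0,"y": 0,"z": 0,"rx": 0,"ry": 0,"rz": 0,"gripper": 0.6},{"x": 0,"y": 0,"z": 0,"rx": 0,"ry": 0,"rz": 0,"gripper": 0.75},{"x": 0,"y": 0,"z": 0,"rx": 0,"ry": 0,"rz": 0,"gripper": 1},{"x": 0,"y": 0,"z": 0,"rx": 0,"ry": 0,"rz": 0,"gripper": 1},{"x": 0,"y": 0,"z": 0,"rx": 0,"ry": 0,"rz": 0,"gripper": 1}]' --newtons 60

```text
t: 5.08
eef_pos: [0.5428, -0.124, 0.1265]
tcp_rot: [0.173, 0.985, 0.001, 0.001]
wrist_force: [0.8, 3.7, 5.7]
gripper_width: 0.2
```

```bash
cat > e.py <<'E'
from h import *
st=bot.read_state();R=Ro.from_quat(st['tcp_rot']).as_matrix()
print(st['t'],st['eef_pos'],'tool F',(R.T@st['wrist_force']).round(2),st['ft_torque'].round(2),R.round(3).tolist(),st['gripper_width'])
E
python3 e.py
```

```text
5.075 [ 0.54275068 -0.12399312  0.12649851] tool F [ 0.45  3.75 -5.72] [0.63 0.02 0.05] [[-0.94, 0.341, 0.002], [0.341, 0.94, 0.001], [-0.001, 0.002, -1.0]] 0.19990092409248997
```

Call:
jog_arm --increments '[{"x": 0,"y": 0.03,"z": -0.03,"rx": 0,"ry": 0,"rz": 0,"gripper": 1},{"x": 0,"y": 0.07,"z": 0,"rx": 0,"ry": 0,"rz": 0,"gripper": 1},{"x": 0,"y": 0.07,"z": 0,"rx": 0,"ry": 0,"rz": 0,"gripper": 1},{"x": 0,"y": 0.07,"z": 0,"rx": 0,"ry": 0,"rz": 0,"gripper": 1},{"x": 0,"y": 0.07,"z": 0,"rx": 0,"ry": 0,"rz": 0,"gripper": 1},{"x": 0,"y": 0.07,"z": 0,"rx": 0,"ry": 0,"rz": 0,"gripper": 1},{"x": 0,"y": 0.07,"z": 0,"rx": 0,"ry": 0,"rz": 0,"gripper": 1}]'

```text
t: 5.95
eef_pos: [0.5514, -0.0997, 0.1266]
tcp_rot: [0.174, 0.985, -0.001, -0.0]
wrist_force: [3.2, -4.2, -10.3]
gripper_width: 0.199
```

```bash
python3 e.py;python3 c.py
```

```text
5.95 [ 0.55143827 -0.09970503  0.12660532] tool F [-4.48 -2.85 10.33] [-0.68 -0.88  0.12] [[-0.94, 0.342, -0.001], [0.342, 0.94, -0.001], [0.0, -0.001, -1.0]] 0.1986807800920107
top lid_pull 0.89 [ 0.5474 -0.0999  0.1325]
top lid_edge 0.33 [0.7002 0.2068 0.11  ]
top slat_face 0.64 [ 0.5847 -0.0088  0.11  ]
side lid_pull 0.66 [ 0.544  -0.1083  0.1325]
side lid_edge 0.66 [ 0.5834 -0.0254  0.11  ]
side slat_face 0.71 [ 0.5773 -0.0087  0.11  ]
tri lid_pull [ 0.5488 -0.1016  0.1271]
tri lid_edge [ 0.7624  0.2163 -0.0678]
tri slat_face [ 0.5824 -0.0072  0.108 ]
6.35 [ 0.55161994 -0.09920567  0.1266045 ] [  4.92913186  -1.6116676  -10.92496033] [[-0.94, 0.342, -0.0], [0.342, 0.94, 0.0], [0.0, 0.0, -1.0]]
```

Call:
jog_arm --increments '[{"x": -0.01,"y": 0.06,"z": 0.02,"rx": 0,"ry": 0,"rz": 0,"gripper": 1},{"x": 0,"y": 0.06,"z": 0,"rx": 0,"ry": 0,"rz": 0,"gripper": 1},{"x": 0,"y": 0.06,"z": 0,"rx": 0,"ry": 0,"rz": 0,"gripper": 1},{"x": 0,"y": 0.06,"z": 0,"rx": 0,"ry": 0,"rz": 0,"gripper": 1}]'

```text
t: 6.85
eef_pos: [0.5566, -0.0856, 0.1265]
tcp_rot: [0.173, 0.985, -0.0, -0.0]
wrist_force: [-2.1, -0.8, 3.5]
gripper_width: 0.193
```

```bash
python3 e.py
```

```text
6.85 [ 0.55662456 -0.08558511  0.12653215] tool F [ 1.67 -1.42 -3.47] [-0.34  0.36  0.11] [[-0.94, 0.342, -0.0], [0.342, 0.94, -0.0], [0.0, -0.0, -1.0]] 0.19342390382861605
```

Call:
jog_arm --increments '[{"x": 0,"y": 0.04,"z": 0,"rx": 0,"ry": 0,"rz": 0,"gripper": 1},{"x": 0,"y": 0.04,"z": -0.005,"rx": 0,"ry": 0,"rz": 0,"gripper": 1},{"x": 0,"y": 0.04,"z": 0,"rx": 0,"ry": 0,"rz": 0,"gripper": 1},{"x": 0,"y": 0.04,"z": 0,"rx": 0,"ry": 0,"rz": 0,"gripper": 1},{"x": 0,"y": 0.04,"z": 0,"rx": 0,"ry": 0,"rz": 0,"gripper": 1}]'

```text
t: 7.48
eef_pos: [0.5606, -0.0746, 0.1265]
tcp_rot: [0.174, 0.985, -0.0, -0.0]
wrist_force: [-4.1, -1.9, 2.4]
gripper_width: 0.2
```

```bash
python3 e.py
```

```text
7.475 [ 0.56059977 -0.0745524   0.12653068] tool F [ 3.23 -3.23 -2.37] [-0.38  0.73  0.1 ] [[-0.94, 0.342, -0.001], [0.342, 0.94, -0.0], [0.001, -0.0, -1.0]] 0.20024170441412498
```

Call:
jog_arm --increments '[{"x": 0.005,"y": 0.03,"z": 0,"rx": 0,"ry": 0,"rz": 0,"gripper": 1},{"x": 0,"y": 0.03,"z": 0,"rx": 0,"ry": 0,"rz": 0,"gripper": 1},{"x": 0,"y": 0.03,"z": 0,"rx": 0,"ry": 0,"rz": 0,"gripper": 1}]'

```text
t: 7.85
eef_pos: [0.5625, -0.0694, 0.1265]
tcp_rot: [0.174, 0.985, -0.0, -0.0]
wrist_force: [-3.5, -1.7, 2.0]
gripper_width: 0.2
```

Call:
jog_arm --increments '[{"x": 0.005,"y": 0.03,"z": 0,"rx": 0,"ry": 0,"rz": 0,"gripper": 1},{"x": 0,"y": 0.03,"z": 0,"rx": 0,"ry": 0,"rz": 0,"gripper": 1},{"x": 0,"y": 0.03,"z": 0,"rx": 0,"ry": 0,"rz": 0,"gripper": 1}]'

```text
t: 8.22
eef_pos: [0.5643, -0.0643, 0.1265]
tcp_rot: [0.174, 0.985, -0.0, 0.0]
wrist_force: [-1.6, -2.8, 0.0]
gripper_width: 0.201
```

Call:
jog_arm --increments '[{"x": 0,"y": 0.03,"z": 0,"rx": 0,"ry": 0,"rz": 0,"gripper": 1},{"x": 0,"y": 0.03,"z": 0,"rx": 0,"ry": 0,"rz": 0,"gripper": 1},{"x": 0,"y": 0.03,"z": 0,"rx": 0,"ry": 0,"rz": 0,"gripper": 1}]'

```text
t: 8.6
eef_pos: [0.5662, -0.0592, 0.1266]
tcp_rot: [0.174, 0.985, -0.0, 0.0]
wrist_force: [0.4, -3.5, -0.8]
gripper_width: 0.2
```

Call:
jog_arm --increments '[{"x": 0,"y": 0.03,"z": 0,"rx": 0,"ry": 0,"rz": 0,"gripper": 1},{"x": 0,"y": 0.03,"z": 0,"rx": 0,"ry": 0,"rz": 0,"gripper": 1},{"x": 0,"y": 0.03,"z": 0,"rx": 0,"ry": 0,"rz": 0,"gripper": 1}]'

```text
t: 8.98
eef_pos: [0.568, -0.0541, 0.1266]
tcp_rot: [0.174, 0.985, -0.0, 0.0]
wrist_force: [1.0, -2.9, -2.4]
gripper_width: 0.202
```

Call:
jog_arm --increments '[{"x": 0,"y": 0.03,"z": 0,"rx": 0,"ry": 0,"rz": 0,"gripper": 1},{"x": 0,"y": 0.03,"z": 0,"rx": 0,"ry": 0,"rz": 0,"gripper": 1},{"x": 0,"y": 0.03,"z": 0,"rx": 0,"ry": 0,"rz": 0,"gripper": 1}]'

```text
t: 9.35
eef_pos: [0.5698, -0.049, 0.1266]
tcp_rot: [0.174, 0.985, -0.0, 0.0]
wrist_force: [1.3, -3.7, -3.1]
gripper_width: 0.201
```

Call:
jog_arm --increments '[{"x": -0.003,"y": 0.03,"z": 0.005,"rx": 0,"ry": 0,"rz": 0,"gripper": 1},{"x": 0,"y": 0.03,"z": 0,"rx": 0,"ry": 0,"rz": 0,"gripper": 1},{"x": 0,"y": 0.03,"z": 0,"rx": 0,"ry": 0,"rz": 0,"gripper": 1}]'

```text
t: 9.72
eef_pos: [0.5717, -0.0439, 0.1266]
tcp_rot: [0.173, 0.985, 0.0, 0.0]
wrist_force: [-0.4, -2.9, 0.9]
gripper_width: 0.195
```

Call:
jog_arm --increments '[{"x": 0,"y": 0.03,"z": 0,"rx": 0,"ry": 0,"rz": 0,"gripper": 1},{"x": 0,"y": 0.03,"z": 0,"rx": 0,"ry": 0,"rz": 0,"gripper": 1},{"x": 0,"y": 0.03,"z": 0,"rx": 0,"ry": 0,"rz": 0,"gripper": 1}]'

```text
t: 10.1
eef_pos: [0.5735, -0.0388, 0.1265]
tcp_rot: [0.173, 0.985, 0.0, 0.0]
wrist_force: [-1.2, -2.3, 2.6]
gripper_width: 0.202
```

```bash
python3 e.py; python3 c.py | grep slat
```

```text
10.1 [ 0.57350139 -0.0387815   0.1265371 ] tool F [ 0.33 -2.58 -2.59] [-0.49  0.27  0.07] [[-0.94, 0.342, 0.0], [0.342, 0.94, 0.0], [-0.0, 0.0, -1.0]] 0.2024888758250755
top slat_face 0.91 [0.5956 0.031  0.11  ]
side slat_face 0.78 [0.5922 0.0341 0.11  ]
tri slat_face [0.5936 0.0323 0.1106]
```

Call:
jog_arm --increments '[{"x": 0,"y": 0.03,"z": 0,"rx": 0,"ry": 0,"rz": 0,"gripper": 1},{"x": 0,"y": 0.03,"z": 0,"rx": 0,"ry": 0,"rz": 0,"gripper": 1},{"x": 0,"y": 0.03,"z": 0,"rx": 0,"ry": 0,"rz": 0,"gripper": 1}]'

```text
t: 10.88
eef_pos: [0.5752, -0.0341, 0.1265]
tcp_rot: [0.174, 0.985, -0.0, -0.0]
wrist_force: [-2.4, -3.0, 6.0]
gripper_width: 0.2
```

Call:
jog_arm --increments '[{"x": 0,"y": 0.03,"z": -0.006,"rx": 0,"ry": 0,"rz": 0,"gripper": 1},{"x": 0,"y": 0.03,"z": 0,"rx": 0,"ry": 0,"rz": 0,"gripper": 1},{"x": 0,"y": 0.03,"z": 0,"rx": 0,"ry": 0,"rz": 0,"gripper": 1}]'

```text
t: 11.25
eef_pos: [0.5771, -0.0288, 0.1265]
tcp_rot: [0.174, 0.985, -0.0, -0.0]
wrist_force: [-1.2, -2.3, 2.8]
gripper_width: 0.201
```

Call:
jog_arm --increments '[{"x": 0,"y": 0.03,"z": 0,"rx": 0,"ry": 0,"rz": 0,"gripper": 1},{"x": 0,"y": 0.03,"z": 0,"rx": 0,"ry": 0,"rz": 0,"gripper": 1},{"x": 0,"y": 0.03,"z": 0,"rx": 0,"ry": 0,"rz": 0,"gripper": 1}]'

```text
t: 11.62
eef_pos: [0.579, -0.0236, 0.1265]
tcp_rot: [0.174, 0.985, -0.0, -0.0]
wrist_force: [-2.0, -3.2, 1.9]
gripper_width: 0.201
```

Call:
jog_arm --increments '[{"x": 0,"y": 0.03,"z": 0,"rx": 0,"ry": 0,"rz": 0,"gripper": 1},{"x": 0,"y": 0.03,"z": 0,"rx": 0,"ry": 0,"rz": 0,"gripper": 1},{"x": 0,"y": 0.03,"z": 0,"rx": 0,"ry": 0,"rz": 0,"gripper": 1}]'

```text
t: 12.0
eef_pos: [0.5809, -0.0185, 0.1265]
tcp_rot: [0.173, 0.985, -0.0, -0.0]
wrist_force: [-0.3, -3.1, 0.9]
gripper_width: 0.199
```

Call:
jog_arm --increments '[{"x": 0,"y": 0.03,"z": 0,"rx": 0,"ry": 0,"rz": 0,"gripper": 1},{"x": 0,"y": 0.03,"z": 0,"rx": 0,"ry": 0,"rz": 0,"gripper": 1},{"x": 0,"y": 0.03,"z": 0,"rx": 0,"ry": 0,"rz": 0,"gripper": 1}]'

```text
t: 12.38
eef_pos: [0.5826, -0.0135, 0.1265]
tcp_rot: [0.174, 0.985, -0.0, -0.0]
wrist_force: [-1.3, -2.1, -1.1]
gripper_width: 0.205
```

Call:
jog_arm --increments '[{"x": 0,"y": 0.03,"z": 0,"rx": 0,"ry": 0,"rz": 0,"gripper": 1},{"x": 0,"y": 0.03,"z": 0,"rx": 0,"ry": 0,"rz": 0,"gripper": 1},{"x": 0,"y": 0.03,"z": 0,"rx": 0,"ry": 0,"rz": 0,"gripper": 1}]'

```text
t: 12.75
eef_pos: [0.5845, -0.0084, 0.1265]
tcp_rot: [0.174, 0.985, 0.0, -0.0]
wrist_force: [-1.3, -2.7, 0.1]
gripper_width: 0.202
```

Call:
jog_arm --increments '[{"x": 0,"y": 0.03,"z": 0,"rx": 0,"ry": 0,"rz": 0,"gripper": 1},{"x": 0,"y": 0.03,"z": 0,"rx": 0,"ry": 0,"rz": 0,"gripper": 1},{"x": 0,"y": 0.03,"z": 0,"rx": 0,"ry": 0,"rz": 0,"gripper": 1}]'

```text
t: 13.12
eef_pos: [0.5863, -0.0033, 0.1265]
tcp_rot: [0.174, 0.985, 0.0, -0.0]
wrist_force: [-1.7, -2.8, -0.6]
gripper_width: 0.197
```

Call:
jog_arm --increments '[{"x": 0,"y": 0.03,"z": 0,"rx": 0,"ry": 0,"rz": 0,"gripper": 1},{"x": 0,"y": 0.03,"z": 0,"rx": 0,"ry": 0,"rz": 0,"gripper": 1},{"x": 0,"y": 0.03,"z": 0,"rx": 0,"ry": 0,"rz": 0,"gripper": 1}]'

```text
t: 13.5
eef_pos: [0.5881, 0.0018, 0.1265]
tcp_rot: [0.174, 0.985, 0.0, -0.0]
wrist_force: [-0.8, -2.8, -1.7]
gripper_width: 0.203
```

Call:
jog_arm --increments '[{"x": 0,"y": 0.03,"z": 0,"rx": 0,"ry": 0,"rz": 0,"gripper": 1},{"x": 0,"y": 0.03,"z": 0,"rx": 0,"ry": 0,"rz": 0,"gripper": 1},{"x": 0,"y": 0.03,"z": 0,"rx": 0,"ry": 0,"rz": 0,"gripper": 1}]'

```text
t: 13.88
eef_pos: [0.5887, 0.0035, 0.1265]
tcp_rot: [0.174, 0.985, -0.004, -0.001]
wrist_force: [-6.4, -15.1, 2.1]
gripper_width: 0.199
```

It bound: −16 N along the slide and only 1.8 of 5.4 mm gained. Drawing back now.

Call:
jog_arm --increments '[{"x": 0,"y": -0.05,"z": 0,"rx": 0,"ry": 0,"rz": 0,"gripper": 1},{"x": 0,"y": -0.05,"z": 0,"rx": 0,"ry": 0,"rz": 0,"gripper": 1},{"x": 0,"y": -0.05,"z": 0,"rx": 0,"ry": 0,"rz": 0,"gripper": 1},{"x": 0,"y": -0.05,"z": 0,"rx": 0,"ry": 0,"rz": 0,"gripper": 1},{"x": 0,"y": -0.05,"z": 0,"rx": 0,"ry": 0,"rz": 0,"gripper": 1},{"x": 0,"y": -0.05,"z": 0,"rx": 0,"ry": 0,"rz": 0,"gripper": 1},{"x": 0,"y": -0.05,"z": 0,"rx": 0,"ry": 0,"rz": 0,"gripper": 1},{"x": 0,"y": -0.05,"z": 0,"rx": 0,"ry": 0,"rz": 0,"gripper": 1},{"x": 0,"y": -0.05,"z": 0,"rx": 0,"ry": 0,"rz": 0,"gripper": 1},{"x": 0,"y": 0,"z": 0,"rx": 0,"ry": 0,"rz": 0,"gripper": 1}]'

```text
t: 15.12
eef_pos: [0.5806, -0.0192, 0.1266]
tcp_rot: [0.174, 0.985, -0.0, -0.0]
wrist_force: [0.2, 0.8, -3.1]
gripper_width: 0.198
```

```bash
python3 e.py; python3 c.py
```

```text
15.125 [ 0.58056436 -0.01920453  0.12656444] tool F [0.03 0.79 3.14] [ 0.14 -0.13  0.15] [[-0.94, 0.342, -0.0], [0.342, 0.94, -0.001], [0.0, -0.001, -1.0]] 0.1977283034144199
top lid_edge 0.85 [0.6052 0.0557 0.11  ]
top slat_face 0.93 [0.6156 0.0818 0.11  ]
side lid_pull 0.71 [ 0.5749 -0.0234  0.1325]
side lid_edge 0.72 [0.606  0.0554 0.11  ]
side slat_face 0.94 [0.6   0.061 0.11 ]
tri lid_edge [0.6055 0.0555 0.11  ]
tri slat_face [0.6173 0.0822 0.0956]
15.525 [ 0.58060163 -0.01909245  0.1265584 ] [-1.064056   -1.63257757 -3.99532435] [[-0.94, 0.342, -0.001], [0.342, 0.94, -0.001], [0.0, -0.001, -1.0]]
```

Call:
jog_arm --increments '[{"x": 0,"y": -0.015,"z": 0.006,"rx": 0,"ry": 0,"rz": 0,"gripper": 1},{"x": 0,"y": 0,"z": 0,"rx": 0,"ry": 0,"rz": 0,"gripper": 1},{"x": 0,"y": 0,"z": 0,"rx": 0,"ry": 0,"rz": 0,"gripper": 0.5},{"x": 0,"y": 0,"z": 0,"rx": 0,"ry": 0,"rz": 0,"gripper": 0.3},{"x": 0,"y": 0,"z": 0,"rx": 0,"ry": 0,"rz": 0,"gripper": 0.3},{"x": 0,"y": 0,"z": 0,"rx": 0,"ry": 0,"rz": 0,"gripper": 0.3}]'

```text
t: 16.27
eef_pos: [0.5807, -0.0196, 0.1264]
tcp_rot: [0.174, 0.985, -0.0, 0.0]
wrist_force: [-0.3, -0.5, 0.2]
gripper_width: 0.697
```

```bash
python3 e.py
```

```text
16.275 [ 0.58066408 -0.01955045  0.12641756] tool F [ 0.11 -0.6  -0.25] [-0.02  0.02  0.01] [[-0.94, 0.342, 0.0], [0.342, 0.94, -0.0], [-0.0, 0.0, -1.0]] 0.6969744625061844
```

Released with the forces at zero. Now straight up and then clear, away from the crucifix.

Call:
jog_arm --increments '[{"x": 0,"y": 0,"z": -0.4,"rx": 0,"ry": 0,"rz": 0,"gripper": 0.3},{"x": 0,"y": 0,"z": -0.6,"rx": 0,"ry": 0,"rz": 0,"gripper": 0.3},{"x": 0,"y": 0,"z": -0.8,"rx": 0,"ry": 0,"rz": 0,"gripper": 0.3},{"x": 0,"y": 0,"z": -0.8,"rx": 0,"ry": 0,"rz": 0,"gripper": 0.3},{"x": 0.7,"y": 0,"z": 0,"rx": 0,"ry": 0,"rz": 0,"gripper": 0.3},{"x": 0.7,"y": 0,"z": 0,"rx": 0,"ry": 0,"rz": 0,"gripper": 0.3},{"x": 0.7,"y": 0,"z": 0,"rx": 0,"ry": 0,"rz": 0,"gripper": 0.3},{"x": 0.7,"y": 0,"z": 0,"rx": 0,"ry": 0,"rz": 0,"gripper": 0.3},{"x": 0.7,"y": 0,"z": 0,"rx": 0,"ry": 0,"rz": 0,"gripper": 0.3},{"x": 0,"y": 0,"z": 0,"rx": 0,"ry": 0,"rz": 0,"gripper": 0.3}]'

```text
t: 17.52
eef_pos: [0.3808, 0.053, 0.2825]
tcp_rot: [0.173, 0.985, 0.0, -0.0]
wrist_force: [0.7, 0.1, 0.8]
gripper_width: 0.697
```

```bash
python3 e.py; python3 c.py
python3 - <<'E'
from h import *
s=bot.snapshot('top');save(s,'end.png')
u=np.array([.342,.94])
for n,z in Z.items():
    r=bot.place_of(s,n)
    if r:print(n,round(r[0]['p'],2),onz(s,r[0]['at'],z).round(4))
E
```

```text
17.525 [0.38081898 0.05299325 0.28254   ] tool F [-0.66  0.35 -0.77] [-0.06 -0.03  0.  ] [[-0.94, 0.34, -0.0], [0.34, 0.94, 0.0], [0.0, 0.0, -1.0]] 0.6972279149222128
top lid_pull 0.62 [ 0.5819 -0.0153  0.1325]
top lid_edge 0.7 [0.6    0.0537 0.11  ]
top slat_face 0.97 [0.6145 0.0718 0.11  ]
side lid_pull 0.81 [ 0.5789 -0.017   0.1325]
side lid_edge 0.6 [0.6124 0.0488 0.11  ]
side slat_face 0.63 [0.6    0.0664 0.11  ]
tri lid_pull [ 0.5815 -0.015   0.1308]
tri lid_edge [0.6051 0.05   0.111 ]
tri slat_face [0.6117 0.0743 0.1037]
17.925 [0.38377438 0.05198747 0.28209774] [-0.21470636 -0.76848871 -0.28827848] [[-0.94, 0.342, -0.0], [0.342, 0.94, -0.0], [0.0, -0.0, -1.0]]
lid_pull 0.85 [ 0.5786 -0.0173  0.1325]
lid_edge 0.98 [0.6053 0.0531 0.11  ]
slat_face 0.68 [0.6181 0.0747 0.11  ]
altar_box 0.55 [ 0.5766 -0.0189  0.    ]
angel 0.59 [ 0.6625 -0.2034  0.    ]
votive 0.95 [0.4763 0.0918 0.    ]
pill_dispenser 0.63 [ 0.4291 -0.0431  0.    ]
crucifix 0.95 [0.7209 0.2262 0.    ]
```

View pics/end.png

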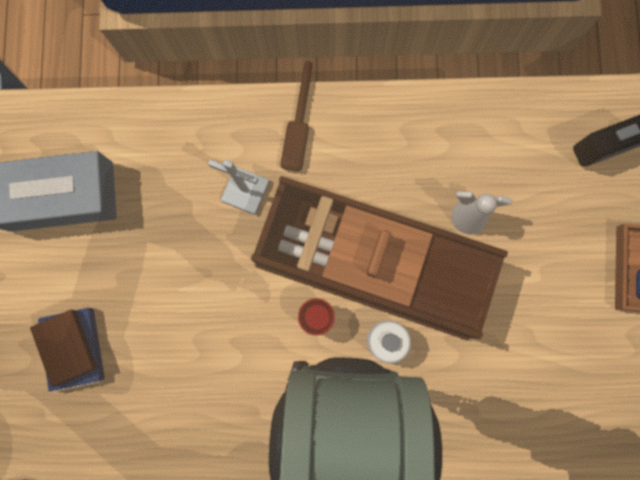

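The top view shows the lid's leading end near (335,240) and the slat near (316,233), straight, with a clear gap. The arm is clear and everything else sits where it was.

```bash
python3 -c "
from plant import bot
bot.sign_off()"
```

```text
the job is handed in; nothing more can be done
```

I slid the lid until it bound, drew it back about 24.5 mm, let go, and handed the job in at about 18 s on the robot's clock.

- **Binding:** The lid slid freely for about 134 mm at roughly 3 N, pushing the slat for the later part. Over the next 2 mm the force rose to about 16 N, about 13 N more than the drag. I stopped there. At that force it gave at most a millimetre or two, by the arm's position.
- **Gap:** The arm's own position gives about 24.5 mm between lid and slat. The camera checks after release gave 22 to 25 mm, which agrees within their few-mm scatter. One side-view slat reading, taken before release, was clearly off, and I set it aside.
- **Final state:** The slat lies straight where the lid left it, and the robot never touched it. The angel, votive, pill dispenser and crucifix show in their original places. The arm is clear, with only noise (about 1 N) on the wrist.

One move call was refused before it moved anything, because its rows were incomplete; I sent it again in full.

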